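Snug the adjustable wrench on the ham-press nut and nip it up

TASK

The adjustable wrench lies on the ham press with its open jaw around the brass nut. Roll the wrench's worm with light finger pressure until the jaw closes snugly on the nut, and only then swing the handle so that the nut turns clockwise (seen from above) by about an eighth of a turn. Leave the wrench lying snug on the nut and do not disturb the spare nut, the jar or the cheese.

Things in the scene. Friction and masses are not known exactly. Their poses are not given: they have to be found in the camera images.
- press: Ham press, fixed to the counter: wooden foot, steel mould and on top a flat pale wooden pressing plate 240 x 340 mm (its x, y), whose upper face is 92 mm above the counter. Origin: centre of the underside; z up. The nut sits at the middle of the plate.
- nut (a joint): Brass hexagon nut at the middle of the plate, 30 mm across flats, 13 mm high, standing on the plate (axis vertical). Value: rad turned clockwise seen from above, 0 at the start. It turns stiffly (about 0.5 N m) and stays where it is left. At the start two of its flats are nearly parallel to the wrench's handle.
- wrench: Adjustable wrench, steel, red grip, 270 mm long, about 0.6 kg, loose and flat on the plate. Origin: in the mouth, level with the plate, within 3 mm of the nut's centre. x points from the handle to the mouth's open end, y to the fixed jaw, z up. Head 14 mm thick, from x = +20 to -62 mm; fixed jaw's gripping face at y = +15 mm, throat wall at x = -21 mm.
- wrench_handle (a point): Point on the top of the wrench's handle, 130 mm from the wrench's origin (at wrench x = -130, y = 0, z = 12 mm), axes as the wrench. The handle is a straight bar along -x from x = -62 to -252 mm, centred on y = 0, 24 mm wide, 12 mm thick, lying on the plate; its far end overhangs the plate. Swinging it on the plate takes some 5 to 10 N here.
- jaw: The movable jaw, dark steel, 34 mm long, 14 mm wide. Origin: on its gripping face, underside. It slides along the wrench's y; its y in the wrench's frame is 15 mm minus the opening (-15 mm = 30 mm opening = snug on the nut). At the start the opening is 33 to 35.2 mm. Only the worm moves it (self-locking); one turn of the worm moves it 4 mm.
- worm: The worm (thumb roller) in the head's window: dark fluted cylinder with bright ribs, 18 mm diameter, 26 mm long, axis along the wrench's y. Origin: its centre, at wrench x = -46, y = -10.5, z = 9.5 mm. Its turning shows in its orientation (right-handed about the wrench's y; positive closes the jaw). More than 30 N of finger force on it damages it.
- worm_top (a point): Top of the worm, 18.5 mm above the plate, 4.5 mm above the head; nothing within 50 mm is higher. Rubbing it with a fingertip in the wrench's +x (handle towards nut) closes the jaw, the other way opens it. Rolling it takes about 3 N along the stroke, so press with 8 to 15 N; it stalls, and the finger skids on it, once the jaw is tight on the nut.
- spare_nut: Bystander: loose steel nut, 22 mm across flats, 11 mm high, on the plate near its corner. Origin: centre of the underside.
- jar: Bystander: red jar with brass lid, 72 mm diameter, 100 mm high, standing on the counter. Origin: centre of the underside.
- cheese: Bystander: yellow cheese wheel, 130 mm diameter, 65 mm high, on the counter. Origin: centre of the underside.
- nut_axis (a point): The nut's axis at the plate's upper face (centre of the nut's underside).

How it is judged:
On the way, in this order (a step that is already met when the one before it is completed fails the run):
1. the worm is rolled until the jaw is snug: opening within 1.2 mm of the nut's 30 mm, with the wrench on the nut (within 10 mm) and the nut not yet turned (within 0.2 rad) (y of jaw in the frame of wrench above -0.0162 m and value of joint nut below 0.2 rad and horizontal distance between wrench and nut_axis below 0.01 m), for 0.2 s.
2. the nut is turned clockwise by more than 35 degrees (value of joint nut above 0.61 rad), for 0.2 s.
At the end, for the whole second after the job is handed in: The nut stands 35 to 56 degrees clockwise of its start, the jaw's opening is within 1.8 mm of the nut's 30 mm, and the wrench lies flat and still on the plate with its mouth's origin within 10 mm of the nut's axis (value of joint nut between 0.61 and 0.98 rad and y of jaw in the frame of wrench above -0.0168 m and horizontal distance between wrench and nut_axis below 0.01 m and angle between wrench's own z axis and vertical below 0.1 rad and linear speed of wrench below 0.02 m/s); the robot touches nothing.
It fails at once if more than 30 N of finger force on the worm (contact force between the fingers and worm above 30 N).
It fails at once if the nut is turned clockwise (over 0.2 rad) with the jaw more than 2 mm slack (value of joint nut above 0.2 rad and y of jaw in the frame of wrench below -0.017 m).
It fails at once if the spare nut, jar or cheese is moved more than 20 mm (distance of any of spare_nut, jar, cheese from where it was at the start of the episode above 0.02 m).
It also fails if it takes over 72 s, if anything falls off the work surface, if the arm or the gripper's body presses on something with over 40 N, if the wrist force passes 120 N, or if a joint passes its speed limit or range.

ROBOT

A 7-joint arm with a two-finger parallel gripper is mounted at the origin on the work surface. World frame = base frame: x ahead of the robot, y to its left, z up, the work surface at z = 0. Lengths are in m, angles in rad, forces in N, time in s.
With the tool pointing down it reaches from about 0.35 to 0.9 m from the base axis. Payload 19.9 kg.
Tool frame: the origin (TCP) lies at the very end of the fingers, on their centre line; the grasp point (between the pads) lies 19 mm behind it; z points along the fingers, y is the line along which they close (so a half turn about z gives the same grasp; the last joint's range is limited). The gripper opens to 94 mm and grips with 3 to 60 N. Pads are 16 mm wide; open, the fingers measure 119 mm over their backs; the gripper's body (75 mm by 177 mm) begins 78 mm behind the grasp point.
Start: joints at [1.167, 0.417, -0.01, 1.614, 0.005, 1.111, -0.053], TCP at [0.222, -0.584, 0.205] pointing down, gripper open.
Joint ranges: [-2.81, 2.81], [-0.39, 2.02], [-1.27, 1.25], [0.06, 2.57], [-1.19, 4.33], [0.19, 2], [-2.82, 2.82]. Speed limits (rad/s): [1.89, 1.89, 2.39, 2.39, 3.01, 3.01, 3.01].

INTERFACE

Orientations are given as a rotation vector (axis times angle).
In Python, from bench import read_state, imaging, sign_off gives the robot as it stands.
- The arm moves only by the tool apply_moves, never from a script. Its argument "increments" is a list of rows, each a list of 5 numbers: the opening, from 0 (shut) to 1 (fully open), then the shift along the tool's x, y, z in m, then the turn about the tool's z in rad. A call has 1 to 12 rows; each row shifts and turns the commanded pose from where the row before left it, along the tool's axes as they then stand; what a row does not reach is not made up. A row lasts 1/10 s, in which the tool goes at most 50 mm and 8.59 degrees, less where a joint would pass 70% of its speed; a pose out of reach is approached as far as the arm can. A call with a gripper value outside its range is refused whole. The fingers move at their own pace and stop on an object; the grip force is fixed at half the most. Time passes only in rows, so rows that do not move let the fingers close. It gives the time, the measured TCP pose, the force, the opening and the grip force at its end, in the units of the state.
- read_state(): the state, without advancing time (a new reading comes with each control period).
- imaging.get_image(name): name is "side" or "top" or "wrist"; returns (picture, depth): 384x512x3 uint8, red, green, blue; 384x512 float32, m along the optical axis (not along the pixel's ray), 0 where there is no reading.
- imaging.camera_info(name): a dict with "K" (3x3 intrinsics, pixels), "R" (3x3) and "t" (3): a world point X has camera coordinates R X + t. Camera axes: x right, y down, z forward; pixel columns grow to the right and rows downward; lengths in m; the calibration is good to about 2 mm. A picture is of the moment at which its call begins: read the wrist's pose just before it. camera_info takes no time and is no camera call; for the wrist camera it gives the pose at the moment of the call.
- sign_off(): hands the job in; it is judged then, once.
The state is a dict: "clock": time; "joint_positions": joint angles; "qvel": joint speeds; "effort": joint torques, N m; "ee_pos": TCP position; "tool_rot": TCP orientation; "wrist_force": force on the tool from outside, world axes, zero at the start; "torque": the same for the moment, N m; "width": opening from 0.0 (shut) to 1.0 (fully open); "finger_force": force on a finger pad.
Only numpy, scipy, OpenCV 4.12 (cv2) and the standard library are available. Lean on these libraries where they do the work, as an engineer would, in place of code of your own. Each camera call takes 0.05 s, during which the arm holds its last target. There are 200 camera calls.

## Working session

There is one attempt and no reset: what is moved stays moved. The work goes in short steps, Python scripts to look and compute and a tool call to move; the robot and the scene stay as the last step left them, time stands still between calls to the robot, and variables do not carry over. Pictures are saved under pics/ and viewed, at most 10 in all, crops included, and the job is handed in when it is done.

Besides the shell and the picture viewer there is one more tool, called after "Request:" as name([rows], argument=value, ...), one row to a line, values as JSON. apply_moves: Moves the arm, as the interface text tells. Its arguments: {"type":"object","properties":{"increments":{"type":"array"}},"required":["increments"]}

```bash
mkdir -p pics; python3 - <<'E'
from bench import read_state, imaging
import cv2,numpy as np
print({k:np.round(v,3) for k,v in read_state().items()})
for n in ("top","side"):
    p,d=imaging.get_image(n); cv2.imwrite(f"pics/{n}0.png",p[:,:,::-1]); np.save(f"pics/{n}0.npy",d)
    c=imaging.camera_info(n); print(n,np.round(c["K"],1).tolist(),np.round(c["R"],3).tolist(),np.round(c["t"],3))
E
```

```text
{'clock': np.float64(0.0), 'joint_positions': array([ 1.167,  0.418, -0.01 ,  1.614,  0.005,  1.111, -0.053]), 'qvel': array([ 0.   ,  0.001,  0.   , -0.   , -0.   , -0.   , -0.002]), 'effort': array([-0.0000e+00, -8.5127e+01,  6.3900e-01, -4.2598e+01, -4.9000e-02,
        1.9000e-02,  0.0000e+00]), 'ee_pos': array([ 0.222, -0.584,  0.205]), 'tool_rot': array([-3.089, -0.566,  0.   ]), 'wrist_force': array([0.033, 0.53 , 0.058]), 'torque': array([ 0.   , -0.025, -0.058]), 'finger_force': np.float64(0.0), 'width': np.float64(1.001)}
top [[442.0, 0.0, 254.2], [0.0, 442.0, 184.6], [0.0, 0.0, 1.0]] [[-0.073, -0.997, 0.006], [-0.976, 0.071, -0.206], [0.205, -0.021, -0.978]] [0.008 0.553 1.264]
side [[376.7, 0.0, 254.1], [0.0, 376.7, 189.7], [0.0, 0.0, 1.0]] [[0.999, -0.044, -0.019], [-0.04, -0.52, -0.853], [0.028, 0.853, -0.521]] [-0.554  0.1    1.133]
```

View pics/top0.png

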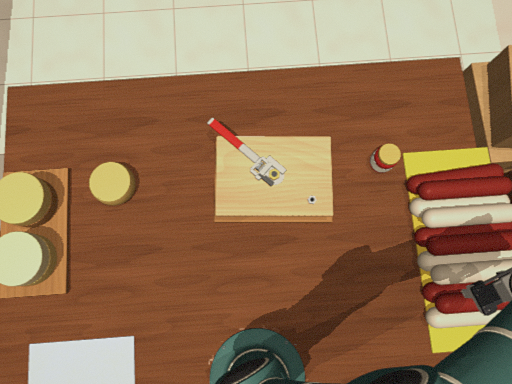

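View pics/side0.png

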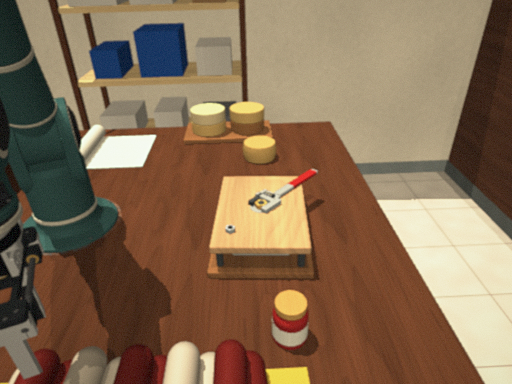

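The top view shows the wrench with its mouth at about (273,174) and handle end at (211,121). The spare nut is at (312,200), the jar at (385,158) and the cheese at (112,183). The side view puts the nut near (262,203).

```bash
cat > h.py <<'E'
import numpy as np, cv2
from bench import read_state, imaging
from scipy.spatial.transform import Rotation as Ro
def ray(c,u,v):
    d=c["R"].T@np.linalg.inv(c["K"])@np.array([u,v,1.]); return -c["R"].T@c["t"], d
def atz(c,u,v,z):
    o,d=ray(c,u,v); return o+d*(z-o[2])/d[2]
def dep(c,D,u,v):
    o,d=ray(c,u,v); return o+d*np.median(D[int(v)-1:int(v)+2,int(u)-1:int(u)+2])
def tri(c1,p1,c2,p2):
    P=[np.asarray(c["K"])@np.c_[c["R"],c["t"]] for c in (c1,c2)]
    X=cv2.triangulatePoints(P[0],P[1],np.array(p1,float),np.array(p2,float))[:,0]; return X[:3]/X[3]
def proj(c,X):
    q=c["K"]@(c["R"]@X+c["t"]); return q[:2]/q[2]
E
python3 - <<'E'
from h import *
c=imaging.camera_info("top");D=np.load("pics/top0.npy")
s=imaging.camera_info("side");S=np.load("pics/side0.npy")
for n,u,v in [("nut",274,174),("hend",211,121),("grip/bar",241,147),("spare",312,200),("plate",240,195),("jar",388,152)]:
    print(n,dep(c,D,u,v).round(4))
for n,u,v in [("nut",262,203),("hend",315,171),("plate",270,230)]: print("s",n,dep(s,S,u,v).round(4))
print("tri",tri(c,(274,174),s,(262,203)),tri(c,(211,121),s,(316,171)))
st=read_state();R=Ro.from_rotvec(st["tool_rot"]).as_matrix();print(R.round(3))
w=imaging.camera_info("wrist");print(w["K"].round(1).tolist())
print("cam in tool",(R.T@(-w["R"].T@w["t"]-st["ee_pos"])).round(3),(w["R"]@R).round(3))
E
```

```text
nut [ 0.5683 -0.091   0.107 ]
hend [0.7439 0.0822 0.1036]
grip/bar [ 0.6569 -0.0013  0.1045]
spare [ 0.4849 -0.1934  0.1046]
plate [0.5167 0.0113 0.0915]
jar [ 0.6117 -0.4312  0.1012]
s nut [ 0.5737 -0.0951  0.1064]
s hend [0.7481 0.0744 0.1046]
s plate [ 0.587  -0.1977  0.0933]
tri [ 0.57125627 -0.09113694  0.10304003] [0.74906333 0.08251573 0.09849049]
[[ 0.935  0.355 -0.   ]
 [ 0.355 -0.935  0.001]
 [-0.    -0.001 -1.   ]]
[[269.2, 0.0, 251.9], [0.0, 269.2, 185.1], [0.0, 0.0, 1.0]]
cam in tool [ 0.071  0.    -0.18 ] [[ 0.     1.     0.   ]
 [-0.968  0.    -0.249]
 [-0.249  0.     0.968]]
```

Request:
apply_moves([
  [0,0.039,-0.026,0,0],
  [0,0.039,-0.026,0,0],
  [0,0.039,-0.026,0,0],
  [0,0.039,-0.026,0,0],
  [0,0.039,-0.026,0,0],
  [0,0.039,-0.026,0,0],
  [0,0.039,-0.026,0,0],
  [0,0.039,-0.026,0,0],
  [0,0.039,-0.026,0,0],
  [0,0.039,-0.026,0,0],
  [0,0.039,-0.026,0,0],
  [0,0.039,-0.026,0,0],
])

```text
clock: 1.3
ee_pos: [0.5493, -0.1248, 0.2053]
tool_rot: [-3.09, -0.566, 0.0]
wrist_force: [1.0, -1.4, 0.6]
width: 0.024
finger_force: 0.0
```

Request:
apply_moves([
  [0,0.039,-0.026,0,-0.13],
  [0,0.039,-0.026,0,-0.14],
  [0,0,0,0,-0.14],
  [0,0,0,0,0],
  [0,0,0,0,0],
])

```text
clock: 1.8
ee_pos: [0.5975, -0.0481, 0.2051]
tool_rot: [-2.913, -1.176, 0.001]
wrist_force: [-0.1, -1.4, 0.4]
width: 0.005
finger_force: 0.0
```

```bash
python3 - <<'E'
from h import *
st=read_state();w=imaging.camera_info("wrist");p,d=imaging.get_image("wrist")
cv2.imwrite("pics/w1.png",p[:,:,::-1]);np.save("pics/w1.npy",d);np.savez("pics/w1c.npz",**w)
R=Ro.from_rotvec(st["tool_rot"]).as_matrix();print(st["ee_pos"].round(4),R.round(3).tolist(),st["clock"],st["wrist_force"],st["width"])
E
```

```text
[ 0.5975 -0.0481  0.2051] [[0.72, 0.694, -0.001], [0.694, -0.72, -0.0], [-0.001, -0.0, -1.0]] 1.8 [-0.05873706 -1.40006858  0.43661212] 0.004791589781768721
```

View pics/w1.png

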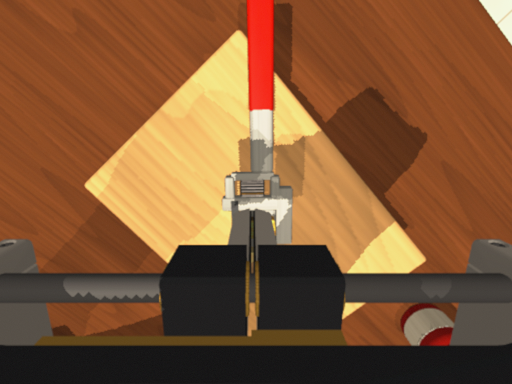

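The wrist view shows the handle centred at u≈262 and running straight up the picture, so the tool's x is aligned with it. The worm is at about (252,187), and the fingers hide the mouth. I'll shift back 60 mm to see the nut and get a second view.

Request:
apply_moves([
  [0,-0.03,0,0,0],
  [0,-0.03,0,0,0],
  [0,0,0,0,0],
  [0,0,0,0,0],
])

```text
clock: 2.25
ee_pos: [0.5546, -0.0902, 0.2059]
tool_rot: [2.912, 1.177, 0.0]
wrist_force: [0.4, 0.2, 0.3]
width: 0.004
finger_force: 0.0
```

```bash
python3 - <<'E'
from h import *
st=read_state();w=imaging.camera_info("wrist");p,d=imaging.get_image("wrist")
np.save("pics/w2.npy",d);np.savez("pics/w2c.npz",**w)
a=cv2.imread("pics/w1.png")[160:260,200:325];b=p[90:240,190:340,::-1]
cv2.imwrite("pics/w2.png",p[:,:,::-1])
cv2.imwrite("pics/cmp.png",np.hstack([cv2.resize(a,None,fx=3,fy=3,interpolation=2)[:300],np.zeros((300,5,3),np.uint8),cv2.resize(b[:, :],None,fx=2,fy=2,interpolation=2)]))
cv2.imwrite("pics/w2z.png",cv2.resize(b,None,fx=4,fy=4,interpolation=2))
print(st["ee_pos"].round(4))
E
```

```text
[ 0.5546 -0.0902  0.2059]
```

View pics/w2z.png

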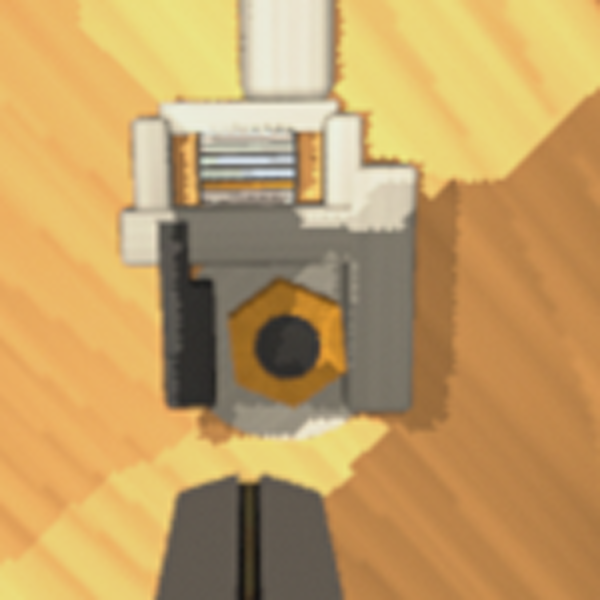

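View pics/cmp.png

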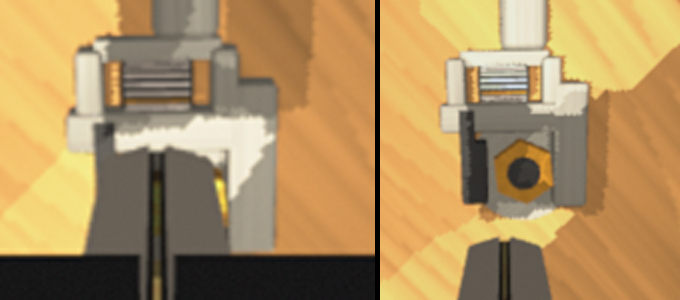

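The zoom shows the worm centre at full-image (252,131) and the nut at (262,176.5). The movable jaw is dark, on the left, with a gap of about 3-4 px. In the first wrist view the worm centre is at (252.3,187.7).

```bash
python3 - <<'E'
from h import *
w1=np.load("pics/w1c.npz");w2=np.load("pics/w2c.npz");w1=dict(w1);w2=dict(w2)
D1=np.load("pics/w1.npy");D2=np.load("pics/w2.npy")
W=tri(w1,(252.3,187.7),w2,(252,131.3));print("worm tri",W.round(4), dep(w1,D1,252,188).round(4),dep(w2,D2,252,131).round(4), atz(w2,252,131.3,.1105))
print("nut",dep(w2,D2,262+5,180).round(4),atz(w2,262,176.5,.105))
print("plate",dep(w2,D2,200,185).round(4))
a=atz(w1,262,80,.104);b=atz(w1,262,160,.104);print("handle",a.round(4),b.round(4),np.degrees(np.arctan2(*(a-b)[1::-1])))
p=np.r_[dep(w1,D1,262,120)];print(p)
st=read_state();print(st["ee_pos"],st["wrist_force"])
R=Ro.from_rotvec(st["tool_rot"]).as_matrix()
for X in (W,atz(w2,252,131.3,.1105)):print("worm in tool",(R.T@(X-st["ee_pos"])).round(4))
E
```

```text
worm tri [ 0.5944 -0.0512  0.103 ] [ 0.5953 -0.0497  0.1104] [ 0.5951 -0.0508  0.1113] [ 0.59481196 -0.05101595  0.1105    ]
nut [ 0.5691 -0.0981  0.1064] [ 0.56793407 -0.09185933  0.105     ]
plate [ 0.5111 -0.0509  0.0931]
handle [0.6797 0.0181 0.104 ] [ 0.6234 -0.0373  0.104 ] 44.51127728976248
[ 0.6525254  -0.00859066  0.10517963]
[ 0.55501335 -0.08932434  0.20574526] [-0.09077512 -0.80700482  0.43393164]
worm in tool [0.0548 0.     0.1028]
worm in tool [0.0552 0.0002 0.0953]
```

Request:
apply_moves([
  [0,0.03,0,0,0],
  [0,0.031,0,0,0],
  [0,0,0,0.03,0],
  [0,0,0,0.03,0],
  [0,0,0,0.025,0],
  [0,0,0,0.004,0],
  [0,0,0,0,0],
  [0,0,0,0,0],
])

```text
clock: 3.1
ee_pos: [0.5995, -0.0461, 0.1178]
tool_rot: [2.91, 1.183, 0.002]
wrist_force: [0.5, 0.5, 0.6]
width: 0.001
finger_force: 0.0
```

Request:
apply_moves([
  [0,0,0,0.002,0],
  [0,0,0,0.001,0],
  [0,0,0,0,0],
])

```text
clock: 3.4
ee_pos: [0.5988, -0.0464, 0.1138]
tool_rot: [2.91, 1.184, 0.001]
wrist_force: [-0.6, 0.2, -0.9]
width: 0.005
finger_force: 0.0
```

Request:
apply_moves([
  [0,0,0,0.001,0],
  [0,0,0,0.001,0],
  [0,0,0,0.001,0],
  [0,0,0,0,0],
])

```text
clock: 3.8
ee_pos: [0.5987, -0.0463, 0.1106]
tool_rot: [2.91, 1.184, 0.0]
wrist_force: [-0.8, -1.0, 3.2]
width: 0.005
finger_force: 2.2
```

Request:
apply_moves([
  [0,0,0,0.001,0],
  [0,0,0,0,0],
])

```text
clock: 4.0
ee_pos: [0.5989, -0.0462, 0.1103]
tool_rot: [2.91, 1.184, 0.001]
wrist_force: [-4.7, 0.2, 13.8]
width: 0.008
finger_force: 7.0
```

Request:
apply_moves([
  [0,-0.002,0,0,0],
  [0,-0.003,0,0,0],
  [0,0,0,0,0],
])

```text
clock: 4.3
ee_pos: [0.5958, -0.0493, 0.1104]
tool_rot: [2.91, 1.184, 0.003]
wrist_force: [-0.8, 2.5, 10.5]
width: 0.01
finger_force: 5.4
```

Request:
apply_moves([
  [0,-0.003,0,0,0],
  [0,-0.003,0,0,0],
  [0,-0.002,0,0,0],
  [0,0,0,0,0],
])

```text
clock: 4.7
ee_pos: [0.5901, -0.0549, 0.1104]
tool_rot: [2.91, 1.184, 0.003]
wrist_force: [-0.6, 2.8, 10.2]
width: 0.005
finger_force: 5.1
```

Request:
apply_moves([
  [0,0,0,-0.006,0],
  [0,0.013,0,0,0],
  [0,0,0,0,0],
  [0,0,0,0.004,0],
  [0,0,0,0.001,0],
  [0,0,0,0.001,0],
  [0,0,0,0,0],
])

```text
clock: 5.4
ee_pos: [0.5989, -0.046, 0.1102]
tool_rot: [2.91, 1.184, 0.001]
wrist_force: [-4.0, 2.4, 18.2]
width: 0.005
finger_force: 8.8
```

Request:
apply_moves([
  [0,-0.003,0,0,0],
  [0,-0.003,0,0,0],
  [0,-0.003,0,0,0],
  [0,-0.003,0,0,0],
  [0,-0.002,0,0,0],
  [0,0,0,0,0],
])

```text
clock: 6.0
ee_pos: [0.5892, -0.0557, 0.1102]
tool_rot: [2.91, 1.184, 0.003]
wrist_force: [-1.2, 2.6, 13.7]
width: 0.004
finger_force: 6.8
```

Request:
apply_moves([
  [0,0,0,-0.006,0],
  [0,0.014,0,0,0],
  [0,0,0,0,0],
  [0,0,0,0.004,0],
  [0,0,0,0.001,0],
  [0,0,0,0.0007,0],
  [0,-0.003,0,0,0],
  [0,-0.003,0,0,0],
  [0,-0.003,0,0,0],
  [0,-0.003,0,0,0],
  [0,-0.002,0,0,0],
  [0,0,0,0,0],
])

```text
clock: 7.2
ee_pos: [0.589, -0.0558, 0.1102]
tool_rot: [2.91, 1.184, 0.002]
wrist_force: [-1.8, 2.2, 11.7]
width: 0.004
finger_force: 5.7
```

Request:
apply_moves([
  [0,0,0,-0.006,0],
  [0,0.014,0,0,0],
  [0,0,0,0,0],
  [0,0,0,0.004,0],
  [0,0,0,0.001,0],
  [0,0,0,0.001,0],
  [0,-0.003,0,0,0],
  [0,-0.003,0,0,0],
  [0,-0.003,0,0,0],
  [0,-0.003,0,0,0],
  [0,-0.002,0,0,0],
  [0,0,0,0,0],
])

```text
clock: 8.4
ee_pos: [0.589, -0.0558, 0.1102]
tool_rot: [2.91, 1.184, 0.002]
wrist_force: [-0.3, 2.5, 10.6]
width: 0.003
finger_force: 5.4
```

Request:
apply_moves([
  [0,0,0,-0.006,0],
  [0,0.014,0,0,0],
  [0,0,0,0,0],
  [0,0,0,0.004,0],
  [0,0,0,0.001,0],
  [0,0,0,0.001,0],
  [0,-0.003,0,0,0],
  [0,-0.003,0,0,0],
  [0,-0.003,0,0,0],
])

```text
clock: 9.3
ee_pos: [0.593, -0.0517, 0.1104]
tool_rot: [-2.909, -1.185, -0.004]
wrist_force: [1.9, 5.8, 10.9]
width: 0.007
finger_force: 5.3
```

Request:
apply_moves([
  [0,-0.003,0,0,0],
  [0,-0.002,0,0,0],
])

```text
clock: 9.5
ee_pos: [0.5894, -0.0551, 0.1104]
tool_rot: [-2.909, -1.185, -0.004]
wrist_force: [1.4, 5.9, 9.6]
width: 0.005
finger_force: 4.7
```

Request:
apply_moves([
  [0,0,0,-0.006,0],
  [0,0.014,0,0,0],
  [0,0,0,0,0],
  [0,0,0,0.004,0],
  [0,0,0,0.001,0],
  [0,0,0,0.001,0],
  [0,-0.003,0,0,0],
  [0,-0.003,0,0,0],
  [0,-0.003,0,0,0],
])

```text
clock: 10.4
ee_pos: [0.5932, -0.0514, 0.1104]
tool_rot: [-2.909, -1.185, -0.005]
wrist_force: [3.6, 7.0, 10.1]
width: 0.005
finger_force: 4.7
```

The drag along the stroke has risen from about 1–2 N to 5–7 N, which suggests the worm has stalled and the jaw is snug. I'll check by camera.

Request:
apply_moves([
  [0,0,0,-0.03,0],
  [0,0,0,-0.03,0],
  [0,-0.025,0,-0.03,0],
  [0,-0.025,0,0,0],
  [0,0,0,0,0],
  [0,0,0,0,0],
])

```text
clock: 11.0
ee_pos: [0.556, -0.0879, 0.1994]
tool_rot: [-2.91, -1.182, 0.001]
wrist_force: [0.6, 0.5, 0.6]
width: 0.001
finger_force: 0.0
```

```bash
python3 - <<'E'
from h import *
st=read_state();w=imaging.camera_info("wrist");p,d=imaging.get_image("wrist")
np.save("pics/w3.npy",d);np.savez("pics/w3c.npz",**w);cv2.imwrite("pics/w3.png",p[:,:,::-1])
cv2.imwrite("pics/w3z.png",cv2.resize(p[90:240,190:340,::-1],None,fx=4,fy=4,interpolation=2))
print(st["ee_pos"].round(4),Ro.from_rotvec(st["tool_rot"]).as_matrix().round(3)[:2,:2])
E
```

```text
[ 0.556  -0.0879  0.1994] [[ 0.717  0.697]
 [ 0.697 -0.717]]
```

View pics/w3z.png

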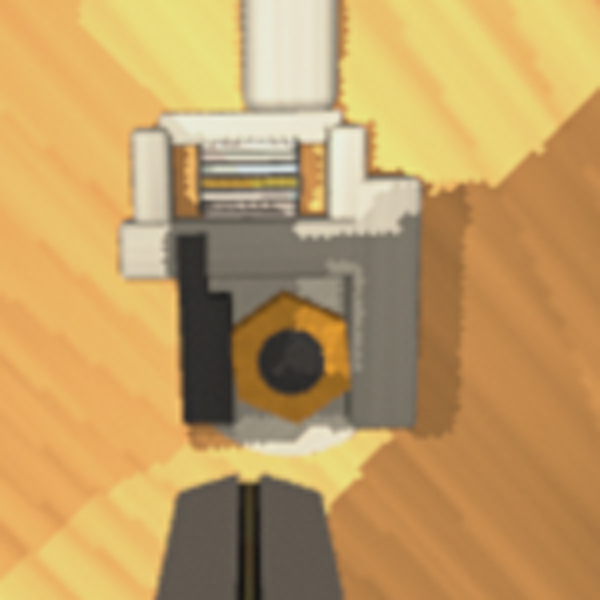

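The jaw is now against the nut's left flat at zoom x≈232, and the fixed jaw is on its right flat at ≈350. The nut hasn't turned, so it's snug. Next I work out where to place the finger to push the handle.

```bash
cat > m.py <<'E'
from h import *
def go(n,u,v):
    w=dict(np.load(f"pics/{n}c.npz"));N=atz(w,u,v,.105);p=cv2.imread(f"pics/{n}.png")
    st=read_state();R=Ro.from_rotvec(st["tool_rot"]).as_matrix()
    return w,N,p,st,R
E
python3 - <<'E'
from m import *
w,N,p,st,R=go("w3",262.75,180.25)
print("nut",N.round(4),"in tool",(R.T@(N-st["ee_pos"])).round(4))
# handle edges: bright/red rows
for v in (20,60,100):
    r=p[v,200:320].astype(int); m=np.where((r[:,2]>150)&(abs(r[:,0]-r[:,1])<25))[0]+200
    print(v,m.min(),m.max(),(R.T@(atz(w,(m.min()+m.max())/2,v,.1045)-N)).round(4))
E
```

```text
nut [ 0.5678 -0.0917  0.105 ] in tool [0.0051 0.0113 0.0943]
20 249 274 [ 0.1498 -0.0025  0.0005]
60 250 273 [ 0.1162 -0.0022  0.0005]
100 251 273 [ 0.0803 -0.0015  0.0005]
```

Request:
apply_moves([
  [0,0.045,-0.01,0,0],
  [0,0.045,-0.009,0,0],
  [0,0.045,-0.009,0,0],
  [0,0,0,0,0],
  [0,0,0,0.034,0],
  [0,0,0,0.034,0],
  [0,0,0,0.03,0],
  [0,0,0,0.004,0],
  [0,0,0,0,0],
  [0,0,0,0,0],
])

```text
clock: 12.05
ee_pos: [0.6343, 0.0272, 0.0991]
tool_rot: [2.91, 1.184, 0.002]
wrist_force: [-0.8, -0.8, -0.2]
width: 0.003
finger_force: 0.0
```

Request:
apply_moves([
  [0,0,0,0.001,0],
  [0,0,0.003,0,0],
  [0,0,0.003,0,0],
  [0,0,0.003,0,0],
  [0,0,0.002,0,0],
  [0,0,0,0,0],
])

```text
clock: 12.65
ee_pos: [0.6414, 0.0186, 0.0967]
tool_rot: [-2.91, -1.183, -0.0]
wrist_force: [-0.2, 0.7, 0.8]
width: 0.005
finger_force: 0.0
```

Request:
apply_moves([
  [0,0,0.003,0,0],
  [0,0,0.003,0,0],
  [0,0,0,0,0],
])

```text
clock: 12.95
ee_pos: [0.6451, 0.0151, 0.0966]
tool_rot: [-2.909, -1.184, 0.001]
wrist_force: [-2.1, 2.5, 2.9]
width: 0.005
finger_force: 2.1
```

Request:
apply_moves([
  [0,0.001,0.0065,0,0.05],
  [0,0.001,0.0065,0,0.05],
  [0,0.001,0.0065,0,0.05],
  [0,0.001,0.0065,0,0.05],
  [0,0,0,0,0],
])

```text
clock: 13.45
ee_pos: [0.6649, -0.0023, 0.0966]
tool_rot: [-3.013, -0.885, 0.002]
wrist_force: [-3.9, 2.5, 3.0]
width: 0.004
finger_force: 2.4
```

```bash
python3 - <<'E'
from h import *
p,d=imaging.get_image("top");cv2.imwrite("pics/t1.png",cv2.resize(p[90:230,190:350,::-1],None,fx=4,fy=4,interpolation=2))
E
```

```text
(no output)
```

View pics/t1.png

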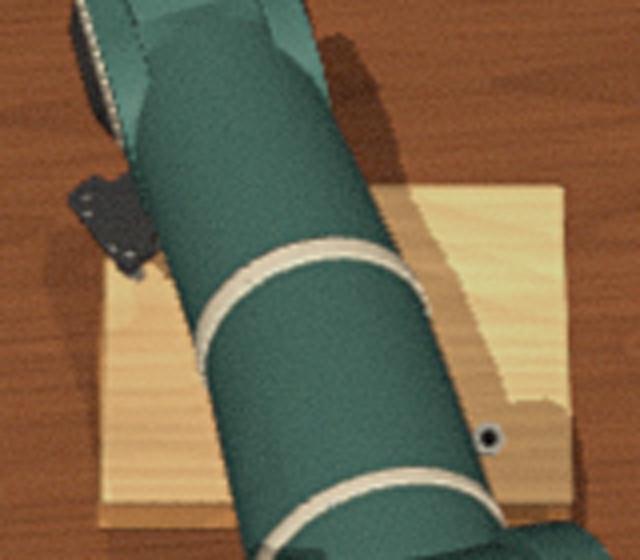

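The arm hides the wrench from the top camera, but the push force of about 5 N is in the expected range. I'll continue the arc to about 0.75 rad, then check with the wrist camera.

Request:
apply_moves([
  [0,0.001,0.0065,0,0.05],
  [0,0.001,0.0065,0,0.05],
  [0,0.001,0.0065,0,0.05],
  [0,0.001,0.0065,0,0.05],
  [0,0.001,0.0065,0,0.05],
  [0,0,0,0,0],
])

```text
clock: 14.1
ee_pos: [0.684, -0.0289, 0.0966]
tool_rot: [-3.1, -0.502, 0.002]
wrist_force: [-4.0, 2.5, 3.1]
width: 0.007
finger_force: 2.4
```

Request:
apply_moves([
  [0,0.001,0.0065,0,0.05],
  [0,0.001,0.0065,0,0.05],
  [0,0.001,0.0065,0,0.05],
  [0,0.001,0.0065,0,0.05],
  [0,0.001,0.0065,0,0.05],
  [0,0.001,0.0065,0,0.05],
  [0,0,0,0,0],
  [0,0,0,0,0],
])

```text
clock: 14.9
ee_pos: [0.6975, -0.0656, 0.0967]
tool_rot: [-3.141, -0.036, 0.001]
wrist_force: [-2.9, 3.4, 2.7]
width: 0.006
finger_force: 2.1
```

```bash
python3 - <<'E'
from h import *
st=read_state();R=Ro.from_rotvec(st["tool_rot"]).as_matrix()
N=np.array([.5678,-.0917,.0925]);print((R.T@(N-st["ee_pos"])).round(4),np.degrees(np.arctan2(R[1,0],R[0,0])))
E
```

```text
[-0.1303  0.0231  0.0043] 1.329555096948032
```

Request:
apply_moves([
  [0,0,-0.005,0,0],
  [0,0,-0.02,0,0],
  [0,0,0,-0.04,0],
  [0,0,0,-0.04,0],
  [0,-0.045,0.018,-0.02,0],
  [0,-0.045,0.02,0,0],
  [0,-0.045,0,0,0],
  [0,0,0,0,0],
  [0,0,0,0,0],
])

```text
clock: 15.8
ee_pos: [0.5652, -0.0804, 0.1965]
tool_rot: [3.141, 0.037, 0.002]
wrist_force: [0.7, 0.4, 0.6]
width: 0.003
finger_force: 0.0
```

```bash
python3 - <<'E'
from h import *
st=read_state();w=imaging.camera_info("wrist");p,d=imaging.get_image("wrist")
np.savez("pics/w4c.npz",**w);cv2.imwrite("pics/w4.png",p[:,:,::-1])
cv2.imwrite("pics/w4z.png",cv2.resize(p[50:240,150:390,::-1],None,fx=3,fy=3,interpolation=2))
print(st["ee_pos"].round(4),Ro.from_rotvec(st["tool_rot"]).as_matrix().round(3)[:2,:2])
E
```

```text
[ 0.5652 -0.0804  0.1965] [[ 1.     0.024]
 [ 0.024 -1.   ]]
```

View pics/w4z.png

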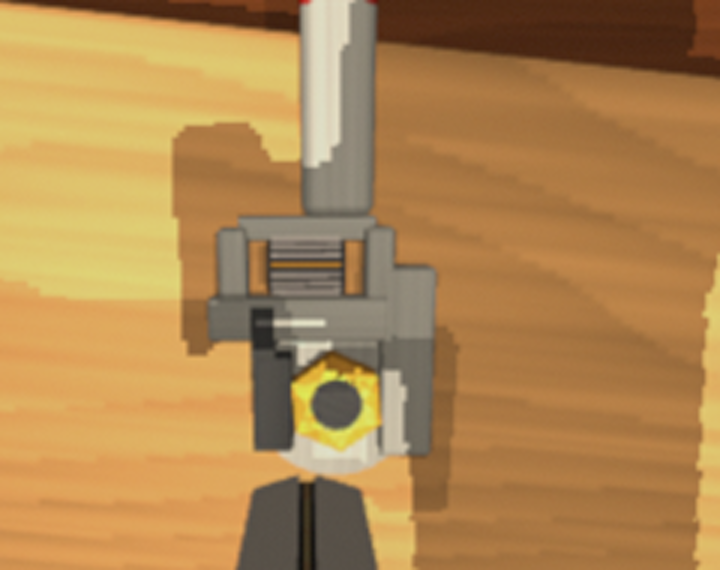

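The wrist view shows the handle vertical, so the wrench has turned about 43°. The jaw is tight on the nut at zoom (337,405), but the nut seems to lag by a few degrees. I'll push about 5° more to land near the middle of the allowed range.

Request:
apply_moves([
  [0,0.045,0,0,0],
  [0,0.045,-0.02,0,0],
  [0,0.045,-0.018,0,0],
  [0,0,0,0,0],
  [0,0,0,0.04,0],
  [0,0,0,0.04,0],
  [0,0,0,0.018,0],
  [0,0,0,0,0],
  [0,0,0,0,0],
])

```text
clock: 16.75
ee_pos: [0.7, -0.0395, 0.0979]
tool_rot: [-3.141, -0.037, -0.0]
wrist_force: [-0.4, 0.1, 0.3]
width: 0.006
finger_force: 0.0
```

Request:
apply_moves([
  [0,0,0.01,0,0],
  [0,0,0.008,0,0],
  [0,0,0.004,0,0],
  [0,0,0.004,0,0],
  [0,0.001,0.0055,0,0.04],
  [0,0.001,0.0055,0,0.04],
  [0,0,0,0,0],
  [0,0,0,0,0],
])

```text
clock: 17.55
ee_pos: [0.7018, -0.0764, 0.0981]
tool_rot: [-3.139, 0.089, 0.001]
wrist_force: [-3.7, 4.4, 3.5]
width: 0.006
finger_force: 2.6
```

Request:
apply_moves([
  [0,0,-0.005,0,0],
  [0,0,-0.02,0,0],
  [0,0,0,-0.04,0],
  [0,0,0,-0.04,0],
  [0,-0.045,0.018,-0.02,0],
  [0,-0.045,0.02,0,0],
  [0,-0.045,0,0,0],
  [0,0,0,0,0],
  [0,0,0,0,0],
])

```text
clock: 18.45
ee_pos: [0.5686, -0.0808, 0.1977]
tool_rot: [3.14, -0.089, 0.002]
wrist_force: [1.2, 0.5, 0.4]
width: 0.004
finger_force: 0.0
```

```bash
python3 - <<'E'
from h import *
st=read_state();w=imaging.camera_info("wrist");p,d=imaging.get_image("wrist")
cv2.imwrite("pics/w5z.png",cv2.resize(p[50:240,150:390,::-1],None,fx=3,fy=3,interpolation=2))
np.savez("pics/w5c.npz",**w);cv2.imwrite("pics/w5.png",p[:,:,::-1])
print(st["ee_pos"].round(4),Ro.from_rotvec(st["tool_rot"]).as_matrix().round(3)[:2,:2],st["finger_force"])
E
```

```text
[ 0.5686 -0.0808  0.1977] [[ 0.998 -0.056]
 [-0.056 -0.998]] 0.0
```

View pics/w5z.png

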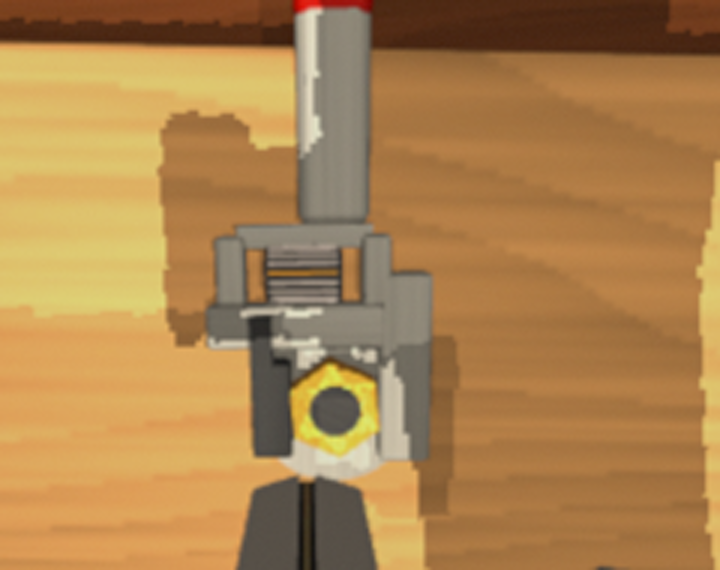

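The wrench has turned about 47° and lies flat with its jaw tight on the nut at zoom (335,410). The fingers are clear of it, so I'm handing in.

```bash
python3 -c "
from bench import sign_off
print(sign_off())"
```

```text
the job is handed in; nothing more can be done
None
```

I closed the jaw snugly on the nut with the worm, swung the nut clockwise by about 45° (estimated from the wrist camera), left the wrench lying snug on it, and handed the job in at about 18.5 s; sign-off returned no verdict.

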